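Lock forming blocks in a jeweller's bench holder with a wedge

ROBOT

A 6-joint arm with a two-finger parallel gripper is mounted at the origin on the work surface. World frame = base frame: x ahead of the robot, y to its left, z up, the work surface at z = 0. Lengths are in m, angles in rad, forces in N, time in s.
With the tool pointing down it reaches from about 0.325 to 0.9 m from the base axis. Payload 6.1 kg.
Tool frame: the origin (TCP) lies midway between the tips of the shut fingers; the grasp point (between the pads) lies 19 mm behind it; x points along the fingers, y is the direction in which the jaws open and shut, and the axes are right-handed (so a half turn about x gives the same grasp; the last joint's range is limited). The gripper opens to 85 mm and grips with 20 to 120 N. Pads are 22 mm wide; open, the fingers measure 114 mm over their backs; the gripper's body (76 mm by 85 mm) begins 54 mm behind the grasp point. The pads swing forward as they close: fully open they stand 13 mm farther back than shut.
Start: joints at [-1.457, 0.22, 1.526, -0, 1.395, -0.126], TCP at [0.148, -0.607, 0.231] pointing down, gripper open.
Joint ranges: [-2.98, 2.98], [-0.91, 2.08], [0.09, 2.57], [-1.24, 4.39], [0.2, 2.65], [-2.68, 2.68]. Speed limits (rad/s): [2.57, 2.57, 3.01, 3.14, 3.14, 3.14].

INTERFACE

Orientations are given as [roll, pitch, yaw] about the fixed x, y, z axes, in that order (R = Rz(yaw) Ry(pitch) Rx(roll)).
In Python, from plant import movep, move_l, set_joints, gripper_to, hold, inverse_kinematics, observe, get_image, get_calibration, Unreachable, job_done gives the robot as it stands. Calls block until the motion is done:
- movep(position, orientation): joint-space move of the TCP to a pose.
- move_l(position, feed=0.15, rotation=None, max_force=None): straight line of the TCP; rotation=None keeps the orientation; feed is the mean speed in m/s. With max_force (N) it stops when the force on the tool has changed by that much, and returns True; else False.
- set_joints(angles): joint-space move.
- gripper_to(opening, f_grip=None): finger opening in m; f_grip is the grip in N (None keeps the last); returns when the fingers have stopped.
- hold(seconds).
- inverse_kinematics(position, orientation): joint angles nearest the present ones, or None.
- observe(): the state.
- get_image(name): name is "scene" or "top" or "wrist"; returns (picture, depth): 420x560x3 uint8, red, green, blue; 420x560 float32, m along the optical axis (not along the pixel's ray), 0 where there is no reading.
- get_calibration(name): a dict with "intrinsics" (3x3 intrinsics, pixels), "world_from_camera" (4x4, takes a point from camera to world coordinates). Camera axes: x right, y down, z forward; pixel columns grow to the right and rows downward; lengths in m; the calibration is good to about 2 mm. A picture is of the moment at which its call begins: read the wrist's pose just before it. get_calibration takes no time and is no camera call; for the wrist camera it gives the pose at the moment of the call.
A pose or a line that the arm cannot do raises Unreachable and nothing moves.
- job_done(): hands the job in, once; it reports no verdict.
The state is a dict: "time_s": time; "q": joint angles; "joint_velocities": joint speeds; "joint_torque": joint torques, N m; "eef_pos": TCP position; "tcp_rot": TCP orientation; "ft_force": force on the tool from outside, world axes, zero at the start; "torque": the same for the moment, N m; "opening": finger opening in m.
Only numpy, scipy, OpenCV 4.12 (cv2) and the standard library are available. Lean on these libraries where they do the work, as an engineer would, in place of code of your own. Each camera call takes 0.05 s, during which the arm holds its last target. There are 200 camera calls.

TASK

Set the loose forming block down in the steel bench holder with the two blocks already there, all three square in one row between the sprung pad and the sloped stop. Then drive the wooden wedge, thin end first, into the last gap beside the sloped stop until the row has pushed the sprung pad right back to its stops, and let go so the row stays locked. Leave the other things on the bench where they are.

Things in the scene. Friction and masses are not known exactly. Their poses are not given: they have to be found in the camera images.
- holder: Fixed steel bench holder (sizes in mm, its frame). Origin: underside of base, on the bench. The row runs along y; the wedge goes in along +x (away from the robot) at the -y end. Base 6 thick, x -42 to 42, y -78 to 107. Back fence: face at x 25.5, 8 thick, y -20 to 105, top z 16. Front open: blocks can be gripped across x above the fence. Cheek behind the pad: y 92 to 104, top z 40.
- row_end (a point): Point on the base's top at the unpressed pad's face (holder x 0, y 72, z 6 mm), holder's axes. Blocks in the row stand on this level, centres 0 to 8 mm in front (-x) of this point. The three blocks tight against the unpressed pad reach to 102 mm on its -y side. Fixed.
- stop_face (a point): Point at the middle foot of the sloped stop's face (holder x 0, y -44.2, z 6 mm), holder's axes. The stop is 22 thick, 62 long, 30 high; from this point its face runs along +x shifting 0.16 mm towards +y per mm, the wedge's own slope, so the lane narrows towards +x. Its front end is at x -30, its top at holder z 36. Fixed.
- tongue (a point): Point on top of the 6 mm thick tongue that runs out from the base in front of the lane (holder x -80, y -36, z 6 mm), holder's axes: 75 long (x), 46 wide (y). The wedge slides in on it. With the row tight the wedge first binds with its centre at holder x -46 and has the pad home at about x -20; each 1 mm of slack in the row makes it bind 6 mm earlier. Friction keeps it in. The steel is oiled.
- pad (a joint): Sprung aluminium pad at the +y end of the row, 52 wide (x), 8 thick, z 7.5 to 37.5 in the holder frame. 0 = out, 0.005 m = pressed back onto its stops, towards holder +y; it may come back by 1 mm when the wedge is let go. Spring: 1 N to start, 2.8 N fully back.
- block_a_center (a point): Centre of hardwood block A, standing loose in the holder: 50 long (x), 34 thick (y), 40 high; one wide groove along its top. Its y axis is nearly along the holder's y. It may start nearer to either end of the row.
- block_b_center (a point): Centre of hardwood block B, standing loose in the holder: 50 long (x), 28 thick (y), 40 high; two narrow grooves along its top. Axes as block A. Starts nearer to the other end. As they start, A and B seldom leave room for block C.
- block_c_center (a point): Centre of hardwood block C, standing on the bench left or right of the holder: 50 long (x), 40 thick (y), 40 high; two round hollows marked on top. In the row its thickness lies along the holder's y; its place in the order, and which end is in front, do not matter. About 0.1 kg.
- wedge_center (a point): Centre (half-way up) of the waxed (slippery) wooden wedge, flat on the bench on the other side of the holder: x -60 to 60 mm, 30 high, about 75 g. Nose at +x, 12 thick; goes in along the holder's +x. Its +y face is flat, at y 10.8, and goes against the blocks. The other is at y -14 from x -60 to -20 (parallel head, 24.8 thick, to grip), then slopes to y -1.2 at the nose. Driving takes 2 to 8 N; once the pad is home it stops hard.
- tub: Bystander: white screw-top jar, 60 across, 62 high, beyond the holder on the left. Origin: centre of its underside.
- third_hand: Bystander: heavy round-based soldering third hand, base 68 across, cross bar 110 long along y at height 100 with clips up to height 160; beyond the holder on the right. Origin: centre of its underside.
- anvil: Bystander: small steel bench anvil, 50 x 80 (y), 40 high, between the robot and the holder. Origin: centre of its underside.
- driver: Bystander: screwdriver, about 150 long, 30 high at most, lying across (roughly along y) near the robot on the left. Origin: underside, about its middle.
Things that resemble listed ones, but are neither listed nor needed, are in the scene too. Leave any green look-alike of the part that bears block_a_center alone.

How it is judged:
By the outcome, as a careful person would: the job done as asked, in the order asked, and still so for the second after the job is handed in, with the robot touching nothing.
It also fails if it takes over 64 s, if anything falls off the work surface, if the arm or the gripper's body presses on something with over 40 N, if the wrist force passes 120 N, or if a joint passes its speed limit or range.

## Working session

There is one attempt and no reset: what is moved stays moved. The work goes in short steps, each a Python script; the robot and the scene stay as the last script left them, time stands still between calls to the robot, and variables do not carry over. Pictures are saved under pics/ and viewed, about 8 in all and at most 12, crops included, and the job is handed in when it is done.

```bash
mkdir -p pics; ls; python3 - <<'E'
from plant import *
import cv2,numpy as np
for n in ["top","scene"]:
    im,d=get_image(n); c=get_calibration(n)
    np.savez(f"pics/{n}0.npz",im=im,d=d,K=c["intrinsics"],T=c["world_from_camera"])
    cv2.imwrite(f"pics/{n}0.png",cv2.resize(im[:,:,::-1],(800,600)))
    print(n,np.round(c["intrinsics"],1).tolist(),np.round(c["world_from_camera"],3).tolist())
o=observe();print(o["time_s"],o["tcp_rot"])
E
```

```text
pics
top [[397.7, 0.0, 279.5], [0.0, 397.7, 214.7], [0.0, 0.0, 1.0]] [[0.011, -0.983, 0.183, 0.395], [-1.0, -0.011, 0.004, 0.007], [-0.002, -0.183, -0.983, 0.833], [0.0, 0.0, 0.0, 1.0]]
scene [[431.9, 0.0, 277.0], [0.0, 431.9, 216.9], [0.0, 0.0, 1.0]] [[-0.88, 0.328, -0.342, 0.833], [0.474, 0.61, -0.635, 0.564], [0.001, -0.721, -0.693, 0.672], [0.0, 0.0, 0.0, 1.0]]
0.1 [-1.69103334  1.56905951  1.69038691]
```

View pics/top0.png

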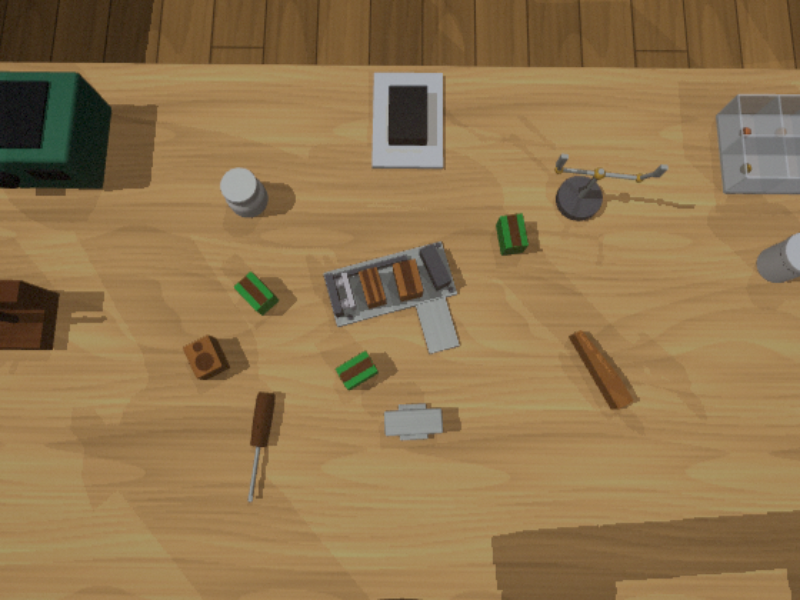

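View pics/scene0.png

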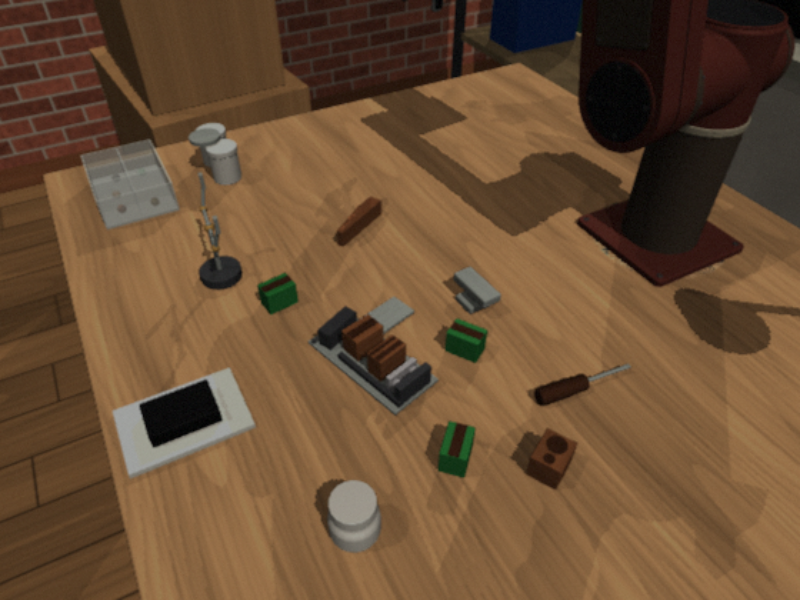

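Top view, 800x600: the holder is at (390,285), with the tongue at (438,325). Block C candidates:
- The brown block with two hollows at (206,357) fits C.
- The green blocks at (256,293), (512,233) and (357,370) are look-alikes.

The wedge is at (600,370), nose up-left at (575,335). The holder blocks are at (372,287) and (407,279). The scene view agrees.

```bash
cat > h.py <<'E'
import numpy as np,cv2
def load(n):
    z=np.load(f"pics/{n}.npz"); return z["im"],z["d"],z["K"],z["T"]
def ray(px,z,K,T):
    px=np.atleast_2d(px).astype(float)
    r=np.c_[(px[:,0]-K[0,2])/K[0,0],(px[:,1]-K[1,2])/K[1,1],np.ones(len(px))]@T[:3,:3].T
    return (T[:3,3]+r*((z-T[2,3])/r[:,2])[:,None])[:,:2]
def cloud(d,K,T):
    v,u=np.mgrid[:d.shape[0],:d.shape[1]]
    p=np.stack([(u-K[0,2])/K[0,0]*d,(v-K[1,2])/K[1,1]*d,d],-1)
    return p@T[:3,:3].T+T[:3,3]
E
python3 - <<'E'
from h import *
im,d,K,T=load("top0"); P=cloud(d,K,T)
hsv=cv2.cvtColor(im,cv2.COLOR_RGB2HSV)
print("bench z",np.percentile(P[300:330,330:380,2],[5,50,95]))
def reg(n,box,cond):
    x0,y0,x1,y1=box; m=np.zeros(d.shape,np.uint8); m[y0:y1,x0:x1]=255; m[~cond]=0
    c=max(cv2.findContours(m,0,2)[0],key=cv2.contourArea)
    r=cv2.minAreaRect(c); print(n,cv2.contourArea(c),np.round(r[0],1),np.round(r[1],1),round(r[2],1)); return m,c
Z=P[...,2]
for n,b,h in [("C",(120,225,170,275),.04),("W",(390,225,450,295),.03)]:
    m,c=reg(n,b,(Z>h-.012)&(Z<h+.012))
    w=ray(c[:,0],h,K,T); r=cv2.minAreaRect((w*1000).astype(np.float32)); print(" world",r, np.round(cv2.boxPoints(r)).tolist())
m,c=reg("blocks",(235,180,305,225),(Z>.036)&(hsv[...,1]>100))
for c in cv2.findContours(m,0,2)[0]:
    if cv2.contourArea(c)>50:
        r=cv2.minAreaRect((ray(c[:,0],.046,K,T)*1000).astype(np.float32)); print(" blk",r)
m,c=reg("holder",(220,160,330,255),(hsv[...,1]<70))
cv2.imwrite("pics/m.png",m)
print([np.round(1000*ray(p[0],.006,K,T)[0]).tolist() for p in cv2.approxPolyDP(c,3,True)])
a=cv2.resize(im[160:255,220:335],None,fx=4.3,fy=4.3,interpolation=2); b=cv2.resize(im[225:275,118:178],None,fx=4,fy=4,interpolation=2); w=cv2.resize(im[225:295,390:450],None,fx=3.5,fy=3.5,interpolation=2)
k=cv2.cvtColor(cv2.resize(m[160:255,220:335],None,fx=2,fy=2),8)
o=np.zeros((600,760,3),np.uint8)
for q,y,x in [(a,0,0),(b,0,500),(w,210,500),(k,410,0)]: o[y:y+q.shape[0],x:x+q.shape[1]]=q
cv2.imwrite("pics/crop.png",o[:,:,::-1])
E
```

```text
bench z [-0.00184165  0.00054142  0.00295922]
C 512.0 [142.3 249.6] [25.5 22.4] 63.4
 world ((468.87127685546875, 282.8270568847656), (52.20394515991211, 42.86337661743164), 28.269262313842773) [[436.0, 289.0], [456.0, 252.0], [502.0, 276.0], [482.0, 314.0]]
W 674.5 [421.2 257.1] [61.7 14.1] 59.0
 world ((461.50762939453125, -276.397705078125), (120.1890640258789, 28.96045684814453), 29.015676498413086) [[402.0, -293.0], [416.0, -318.0], [521.0, -260.0], [507.0, -235.0]]
blocks 371.0 [285.1 194.4] [25.  16.5] 76.0
 blk ((571.8372192382812, 49.23761749267578), (50.832218170166016, 27.31269645690918), 16.884597778320312)
 blk ((583.6724243164062, -1.4173259735107422), (51.99403762817383, 33.671260833740234), 14.40839958190918)
holder 4005.5 [277.1 215.2] [74.3 87.2] 75.1
[[650.0, -51.0], [599.0, 123.0], [519.0, 101.0], [553.0, -13.0], [481.0, -36.0], [492.0, -76.0], [560.0, -57.0], [575.0, -74.0]]
```

View pics/crop.png

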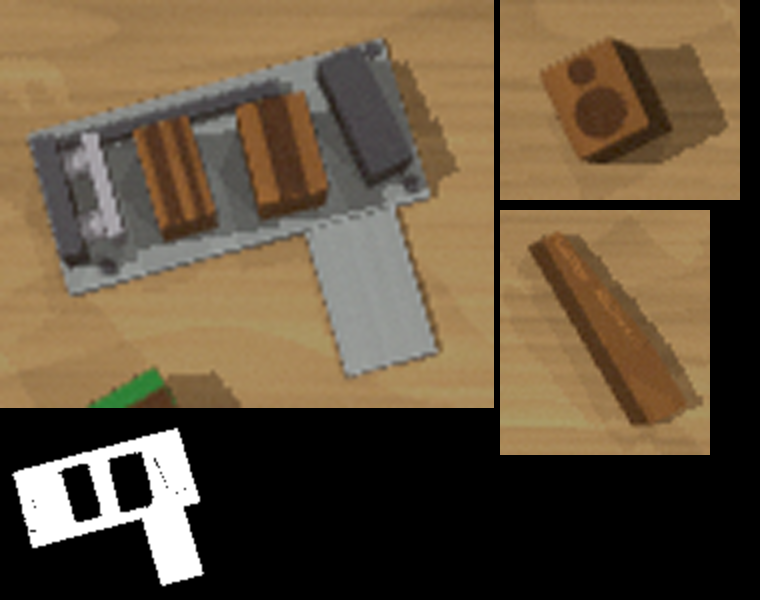

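B (two grooves) is nearest the pad and A (one wide groove) is nearer the stop. The brown block with two hollows is C, and the wedge nose points up-left. I'll fit the holder frame, hover with the wrist camera and refine.

```bash
cat >> h.py <<'E'
from math import pi
def fit(w,h):
    w,h=np.array(w,float),np.array(h,float); a,b=w-w.mean(0),h-h.mean(0)
    t=np.arctan2((b[:,0]*a[:,1]-b[:,1]*a[:,0]).sum(),(a*b).sum())
    R=np.array([[np.cos(t),-np.sin(t)],[np.sin(t),np.cos(t)]]); o=w.mean(0)-R@h.mean(0)
    return t,o,w-(h@R.T+o)
def down(a):  # tool y (jaw) direction at world angle a
    return [0,pi/2,a-pi/2]
E
python3 - <<'E'
from h import *; from plant import *
t,o,r=fit([[650,-51],[599,123],[519,101],[553,-13],[481,-36],[492,-76]],[[42,-78],[42,107],[-42,107],[-42,-13],[-117.5,-13],[-117.5,-59]])
print(np.degrees(t),o,r.round(1).tolist())
R=np.array([[np.cos(t),-np.sin(t)],[np.sin(t),np.cos(t)]])
for p in [(571.8,49.2),(583.7,-1.4)]: print((np.array(p)-o)@R)
def shot(n,xy,a,z=.26):
    movep([*xy,z],down(a)); hold(.2)
    c=get_calibration("wrist"); im,d=get_image("wrist")
    np.savez(f"pics/{n}.npz",im=im,d=d,K=c["intrinsics"],T=c["world_from_camera"]); cv2.imwrite(f"pics/{n}.png",im[:,:,::-1])
h=R@np.array([-25,5])+o
shot("w0",h/1000,t)
T=get_calibration("wrist")["world_from_camera"]; print(T.round(3).tolist()); s=observe(); print(s["time_s"],s["eef_pos"],s["q"].round(2) if hasattr(s["q"],"round") else s["q"],s["ft_force"])
E
```

```text
16.195942747337643 [588.98312276  10.76182403] [[-1.1, 1.4], [-0.5, -2.2], [0.2, -0.8], [0.7, 0.4], [1.2, -1.5], [-0.6, 2.7]]
[-5.77988834 41.70546691]
[ -8.46566751 -10.20557806]
[[0.961, 0.264, 0.085, 0.542], [0.278, -0.915, -0.293, 0.084], [0.001, 0.305, -0.952, 0.402], [0.0, 0.0, 0.0, 1.0]]
2.975 [0.56362694 0.00814561 0.25995744] [-0.13  0.06  1.65 -0.    1.43 -0.41] [-0.52983706 -0.2816854   1.31900753]
```

View pics/w0.png

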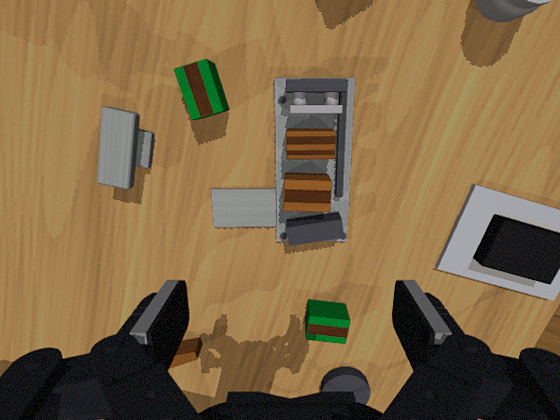

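The wrist view shows the holder at the centre, with the base from (275,78) to (350,241) and the tongue at (211,190). B is at (311,144), A at (307,192), the pad at (316,107) and the stop at (314,229).

```bash
python3 - <<'E'
from h import *
im,d,K,T=load("w0"); P=cloud(d,K,T); hsv=cv2.cvtColor(im,cv2.COLOR_RGB2HSV)
m=np.zeros(d.shape,np.uint8); m[65:255,205:362]=255; m[hsv[...,1]>75]=0
c=max(cv2.findContours(m,0,2)[0],key=cv2.contourArea)
ap=cv2.approxPolyDP(c,3,True)[:,0]
q=1000*ray(ap,.006,K,T)
for a,b in zip(ap,q): print(a,b.round(1))
t=np.radians(16.2);R=np.array([[np.cos(t),-np.sin(t)],[np.sin(t),np.cos(t)]]);o=np.array([589,10.8])
print("in h:",((q-o)@R).round(1).tolist())
m=((P[...,2]>.038)&(hsv[...,1]>90)&(hsv[...,0]<25)).astype(np.uint8)*255; m[:120]=0;m[215:]=0;m[:,:270]=0;m[:,350:]=0
for c in cv2.findContours(m,0,2)[0]:
    if cv2.contourArea(c)>100: r=cv2.minAreaRect((ray(c[:,0],.046,K,T)*1000).astype(np.float32)); print("blk",r,((np.array(r[0])-o)@R).round(1))
E
```

```text
[275  78] [520.5 101.8]
[276 187] [552.5 -10.5]
[211 189] [481.4 -33.5]
[213 224] [492.7 -74.5]
[275 226] [564.  -56.6]
[277 241] [571.4 -74.4]
[286 240] [581.4 -70.2]
[289 245] [586.7 -75.4]
[345 241] [650.1 -51.7]
[354  78] [599.9 124.8]
in h: [[-40.4, 106.5], [-41.0, -10.3], [-115.7, -12.5], [-116.3, -55.1], [-42.8, -57.7], [-40.7, -76.9], [-29.8, -75.6], [-26.2, -82.1], [41.2, -77.1], [42.3, 106.4]]
blk ((584.6141357421875, 0.17097091674804688), (49.15461349487305, 35.0953369140625), 14.030583381652832) [-7.2 -9. ]
blk ((573.060546875, 50.60285186767578), (49.26024627685547, 27.453369140625), 16.10032844543457) [-4.2 42.7]
```

```bash
cat >> h.py <<'E'
TH=np.radians(16.1); RH=np.array([[np.cos(TH),-np.sin(TH)],[np.sin(TH),np.cos(TH)]]); OH=np.array([589.3,11.4])
def H(x,y,z): return [*((RH@np.array([x,y])+OH)/1000),z/1000]   # holder mm (z above bench) -> world m
def toH(w): return ((np.array(w[:2])*1000-OH)@RH).round(1)
def say(l):
    from plant import observe
    s=observe(); f=np.array(s["ft_force"]); print(l,"t",round(s["time_s"],2),"H",toH(s["eef_pos"]),"z",round(s["eef_pos"][2]*1000,1),"F(holder)",(f[:2]@RH).round(1),f[2].round(1),"open",round(s["opening"]*1000,1))
def shot(n):
    from plant import get_calibration,get_image
    c=get_calibration("wrist"); im,d=get_image("wrist")
    np.savez(f"pics/{n}.npz",im=im,d=d,K=c["intrinsics"],T=c["world_from_camera"]); cv2.imwrite(f"pics/{n}.png",im[:,:,::-1]); return im,d,c["intrinsics"],c["world_from_camera"]
E
python3 - <<'E'
from h import *; from plant import *
gripper_to(.072)
movep(H(-6,-9.5,90),down(TH)); move_l(H(-6,-9.5,21)); say("at A")
gripper_to(.045,30); say("gripped A")
move_l(H(-4,15,21.3),.08); say("mid")
move_l(H(-4,28.5,21.3),.04); hold(.1); say("pushed")
gripper_to(.072); move_l(H(-4,28.5,90),.25)
w=[.470,.284]; a=np.radians(28)
movep([*w,.1],down(a)); say("above C")
move_l([*w,.015],.15); gripper_to(.045,30); say("gripped C")
move_l([*w,.12],.25); say("lifted")
movep(H(-4,-14,110),down(TH)); shot("w1"); say("above slot")
E
```

```text
at A t 4.6 H [-4.8 -9.9] z 22.5 F(holder) [ 0.1 -0.1] 0.4 open 71.4
gripped A t 4.92 H [ -4.5 -10.2] z 23.0 F(holder) [-0.9 -0.1] 5.4 open 49.5
mid t 5.38 H [-2.5 16.1] z 23.0 F(holder) [1.3 2.3] 8.8 open 49.4
pushed t 5.97 H [-2.4 28.7] z 23.0 F(holder) [-0.  -0.3] 6.9 open 49.7
above C t 7.79 H [-39.1 294.1] z 99.4 F(holder) [ 1.  -0.5] -0.6 open 71.9
gripped C t 8.83 H [-37.6 295.1] z 16.6 F(holder) [-0.  -0.6] 5.9 open 49.8
lifted t 9.4 H [-39.3 295. ] z 119.9 F(holder) [-1.2 -0.4] -1.2 open 49.7
above slot t 10.63 H [ -4.1 -12.4] z 109.6 F(holder) [0.4 0.4] -0.3 open 49.3
```

View pics/w1.png

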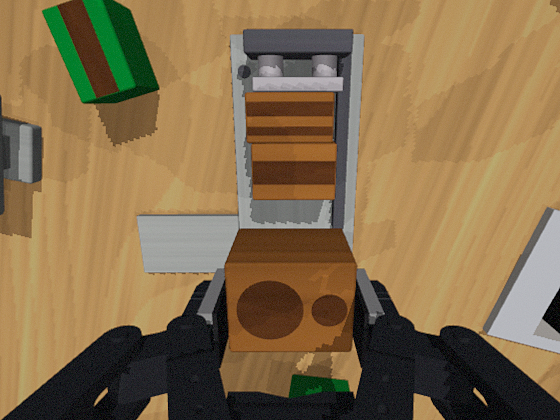

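The wrist view shows C held with its hollows at (270,310) and (330,310). B at (290,115) and A at (293,165) sit together near the pad at (297,84), with the slot clear.

```bash
python3 - <<'E'
from h import *
im,d,K,T=load("w1")
g=cv2.cvtColor(im,cv2.COLOR_RGB2GRAY).astype(int)
print(g[70:210,280].tolist())
for r,z in [(90,37.5),(93,46),(136,46),(143,46),(183,46),(199,6)]: print(r,toH(ray([290,r],z/1000,K,T)[0]/1))
E
```

```text
[126, 118, 116, 118, 118, 119, 104, 166, 179, 180, 178, 180, 178, 179, 176, 176, 166, 158, 158, 162, 133, 64, 88, 108, 108, 101, 110, 104, 106, 106, 109, 87, 57, 53, 60, 56, 64, 62, 60, 63, 55, 55, 53, 58, 60, 54, 93, 107, 109, 108, 112, 109, 105, 109, 102, 101, 86, 61, 48, 56, 57, 59, 48, 50, 47, 63, 93, 94, 97, 94, 97, 84, 61, 74, 103, 107, 104, 109, 109, 111, 108, 108, 107, 108, 103, 103, 103, 105, 103, 103, 97, 68, 49, 45, 57, 52, 51, 59, 59, 59, 50, 57, 51, 51, 56, 57, 49, 56, 61, 57, 61, 57, 57, 41, 73, 99, 103, 101, 98, 99, 103, 103, 105, 103, 104, 104, 105, 104, 102, 80, 106, 118, 114, 115, 116, 110, 117, 114, 115, 119]
90 [-4.1 72.2]
93 [-4.1 70.4]
136 [-4.1 47.3]
143 [-4.1 43.3]
183 [-4.1 20. ]
199 [-4.1 -0.7]
```

B and A are tight on the pad, with A's end at y≈10. Next I set C down at -15 and slide it up to the row.

```bash
python3 - <<'E'
from h import *; from plant import *
movep(H(-5,-15,80),down(TH)); say("pre")
print(move_l(H(-5,-15,26),.1,max_force=8)); say("near")
print(move_l(H(-5,-15,20.5),.03,max_force=5)); say("down")
z=observe()["eef_pos"][2]*1000
print(move_l(H(-5,-8.5,z),.03,max_force=6)); hold(.1); say("slid")
gripper_to(.072); move_l(H(-5,-8.5,90),.25)
movep(H(-40,-10,200),down(TH)); hold(.1); shot("w2"); say("look")
E
```

```text
pre t 10.88 H [ -6.8 -12.7] z 78.1 F(holder) [-0.2 -0.1] -0.4 open 49.4
False
near t 11.57 H [ -4.6 -15.2] z 26.4 F(holder) [0.3 0.8] -0.7 open 49.5
True
down t 11.82 H [ -3.5 -15.8] z 22.4 F(holder) [ 0.2 -0.8] 3.8 open 49.4
False
slid t 12.29 H [-4.9 -8.5] z 22.5 F(holder) [ 0.  -0.9] 0.4 open 49.5
look t 13.74 H [-41.2  -9.4] z 197.5 F(holder) [-0.5 -0.3] 0.3 open 72.3
```

View pics/w2.png

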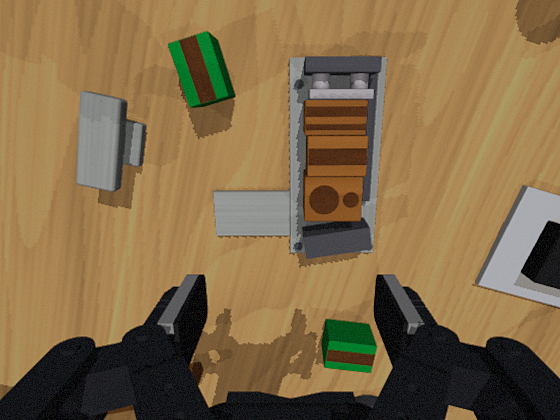

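The wrist view shows all three blocks in one square row: B (336,117), A (337,155), C (333,198). The lane beside the stop (337,238) is free. Now the wedge, starting with a wrist look from above.

```bash
python3 - <<'E'
from h import *; from plant import *
a=np.radians(29); u=np.array([np.cos(a),np.sin(a)]); c=np.array([.4615,-.2764])
movep([*(c-u*.043),.2],down(a-pi/2)); hold(.15); im,d,K,T=shot("w3"); say("over wedge")
P=cloud(d,K,T); near=np.hypot(P[...,0]-c[0],P[...,1]-c[1])<.085
for th in (.018,.024,.027):
    m=((P[...,2]>th)&(P[...,2]<.04)&near).astype(np.uint8)*255
    m=cv2.morphologyEx(m,cv2.MORPH_OPEN,np.ones((3,3)))
    k=max(cv2.findContours(m,0,2)[0],key=cv2.contourArea)
    w=(ray(k[:,0],.03,K,T)*1000).astype(np.float32); r=cv2.minAreaRect(w); print(th,r)
    for L in (a,):
        l=(w-c*1000)@np.array([[u[0],-u[1]],[u[1],u[0]]]); print("along",l[:,0].min(),l[:,0].max())
        for lo,hi in [(-58,-45),(-40,-25),(0,10),(45,55)]:
            s=l[(l[:,0]>lo)&(l[:,0]<hi),1]; print(lo,hi,np.round([s[s<0].mean() if (s<0).any() else 0,s[s>0].mean() if (s>0).any() else 0, s.min(),s.max()],1))
E
```

```text
over wedge t 15.14 H [-243.6 -250. ] z 200.0 F(holder) [-0.8  0.4] -1.2 open 71.8
0.018 ((462.83123779296875, -278.34136962890625), (119.41215515136719, 24.568832397460938), 28.606313705444336)
along -59.3971276289956 59.93330906061418
-58 -45 [-13.4   0.  -13.4 -13.4]Traceback (most recent call last):
  File "<stdin>", line 13, in <module>
    return umr_minimum(a, axis, None, out, keepdims, initial, where)
ValueError: zero-size array to reduction operation minimum which has no identity
```

View pics/w3.png

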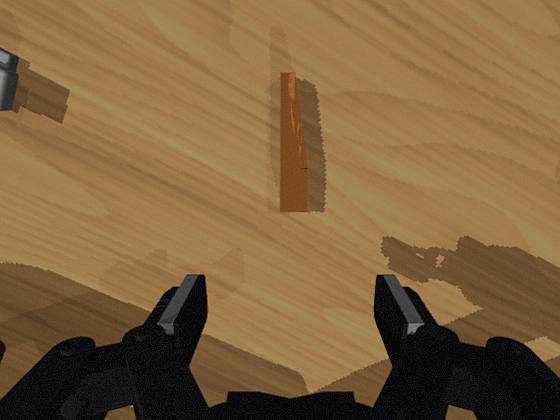

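The wedge is clear in the wrist view: head at (294,200), nose at (288,75), flat side left. I'll grip the head, lay it on the tongue with the nose in the lane, then push from behind.

```bash
python3 - <<'E'
from h import *; from plant import *
a=np.radians(28.6); u=np.array([np.cos(a),np.sin(a)]); g=np.array([.4628,-.2783])-u*.045
gripper_to(.052); movep([*g,.08],down(a-pi/2)); move_l([*g,.0035],.1); say("at W"); gripper_to(.02,40); say("grip")
move_l([*g,.09],.2); j=down(TH-pi/2)
movep(H(-135,-45.5,60),j); hold(.1); say("over tongue"); shot("w4")
print(move_l(H(-135,-45.5,14),.1,max_force=6)); print(move_l(H(-135,-45.5,8),.03,max_force=4)); say("on tongue")
z=observe()["eef_pos"][2]*1000
print(move_l(H(-113,-45,z),.05,max_force=6)); hold(.1); say("in lane"); shot("w5")
E
```

```text
at W t 16.94 H [-245.4 -253.7] z 4.2 F(holder) [ 0.1 -0.6] 0.5 open 52.2
grip t 17.3 H [-245.4 -253.7] z 4.4 F(holder) [ 0.2 -0.2] 4.2 open 24.0
over tongue t 18.93 H [-135.3  -46.7] z 59.9 F(holder) [-0.1 -0.5] -0.7 open 24.2
False
True
on tongue t 19.82 H [-133.9  -46.4] z 9.9 F(holder) [0.8 0.1] 0.6 open 24.2
True
in lane t 20.13 H [-132.4  -46.1] z 9.8 F(holder) [1.6 1.2] 3.5 open 24.2
```

View pics/w5.png

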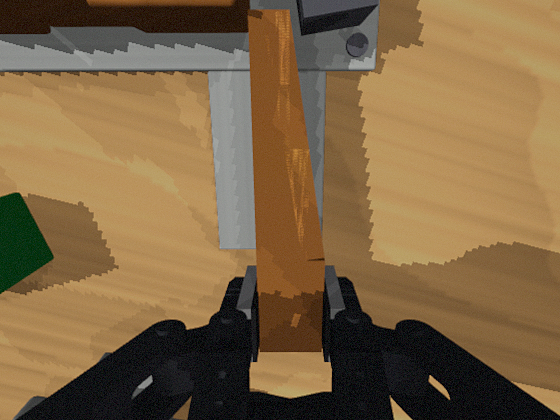

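```bash
python3 - <<'E'
from h import *
im,d,K,T=load("w5")
for n,p,z in [("C top corner",(247,5),46),("C foot",(250,33),6),("nose L",(250,12),36),("nose R",(289,12),36),("flat mid",(255,150),36),("tailL",(259,351),36),("stop corner",(303,30),36),("stop foot?",(303,30),6),("tongue L",(219,248),6),("base corner",(376,68),6),("tongue L in",(209,72),6),("tongue R in",(325,72),6)]: print(n,toH(ray(p,z/1000,K,T)[0]))
cv2.imwrite("pics/w5c.png",cv2.resize(im[0:110,180:400,::-1],None,fx=3.5,fy=3.5,interpolation=2))
E
```

```text
C top corner [-29.5 -34.3]
C foot [-29.5 -30.8]
nose L [-29.  -34.1]
nose R [-29.  -45.4]
flat mid [-68.9 -34.3]
tailL [-147.1  -33.5]
stop corner [-33.7 -49.5]
stop foot? [-28.5 -50.5]
tongue L [-116.1  -13.9]
base corner [-41.6 -78.6]
tongue L in [-43.  -14.6]
tongue R in [-43.  -59.1]
```

View pics/w5c.png

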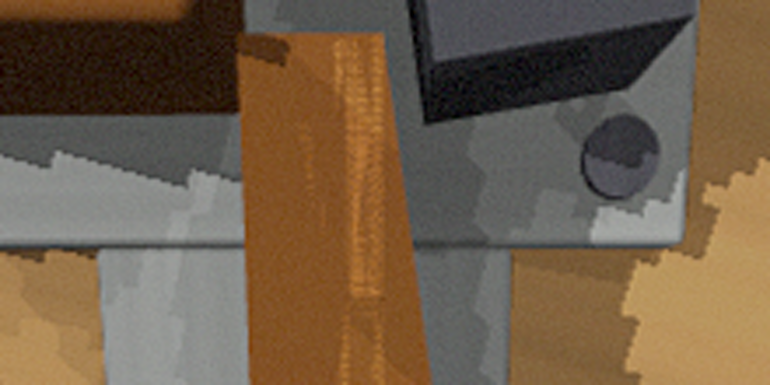

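The nose's flat corner sits right at C's front corner, so it probably caught it. C's face reads about -33.5, so there is a little slack in the row. I'll back off, shift toward the stop and go in along the slope.

```bash
python3 - <<'E'
from h import *; from plant import *
z=observe()["eef_pos"][2]*1000+.5
move_l(H(-139,-46,z),.08); move_l(H(-136,-47.2,z),.05); hold(.1); say("shifted")
print(move_l(H(-120,-46.2,z),.05,max_force=8)); hold(.1); say("in"); shot("w6")
im,d,K,T=load("w6")
cv2.imwrite("pics/w6c.png",cv2.resize(im[0:150,180:400,::-1],None,fx=3.5,fy=3.5,interpolation=2))
E
```

```text
shifted t 20.78 H [-136.3  -47. ] z 10.0 F(holder) [0.4 0.7] -0.2 open 24.3
False
in t 21.35 H [-120.2  -46. ] z 10.1 F(holder) [ 0.5 -0.2] -0.9 open 24.0
```

View pics/w6c.png

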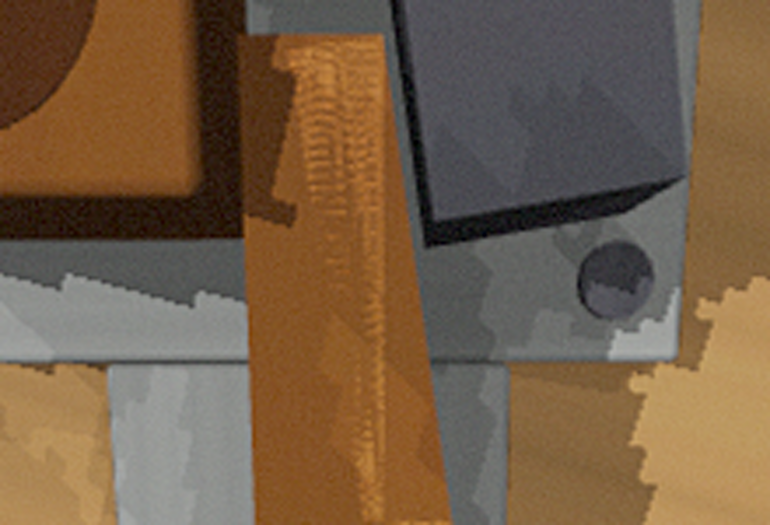

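```bash
python3 - <<'E'
from h import *; from plant import *
p=toH(observe()["eef_pos"]); gripper_to(.05); move_l(H(*p,75),.25); gripper_to(0,30)
j=down(TH-pi/2); movep(H(-158,-45,70),j); move_l(H(-158,-45,14),.15); hold(.1); say("behind")
X,Y=-158,-45
for tx in range(-146,-76,5):
    ty=-45+(tx+146)*.12
    hit=move_l(H(tx,ty,14),.04,max_force=16); say(f"push {tx} {hit}")
    if hit: break
hold(.2); say("held")
E
```

```text
behind t 23.61 H [-156.8  -45.7] z 15.2 F(holder) [-0.4 -0.4] 0.3 open -0.0
push -146 False t 24.06 H [-145.7  -45. ] z 14.2 F(holder) [-0.2  0.3] -0.6 open -0.1
push -141 False t 24.33 H [-140.8  -44.4] z 14.0 F(holder) [-0.5  0.2] 0.1 open -0.1
push -136 False t 24.61 H [-135.7  -43.8] z 14.0 F(holder) [-0.9  0.7] -0.6 open -0.0
push -131 False t 24.88 H [-130.7  -43.2] z 14.1 F(holder) [0.  0.6] 0.4 open 0.0
push -126 False t 25.16 H [-125.7  -42.6] z 14.1 F(holder) [ 0.8 -0.2] 0.1 open -0.2
push -121 False t 25.43 H [-120.7  -42. ] z 14.0 F(holder) [ 0.1 -0.2] -0.3 open -0.4
push -116 False t 25.71 H [-115.7  -41.4] z 14.0 F(holder) [ 0.5 -0.4] -0.2 open -0.0
push -111 False t 25.98 H [-110.7  -40.8] z 14.0 F(holder) [0.2 0.1] -0.3 open -0.5
push -106 False t 26.26 H [-105.6  -40.2] z 14.0 F(holder) [-0.8 -0.6] -0.1 open 0.3
push -101 False t 26.53 H [-100.7  -39.6] z 14.0 F(holder) [-1.   0.1] -0.4 open -0.1
push -96 False t 26.81 H [-95.7 -39. ] z 14.0 F(holder) [-0.7  0. ] -1.0 open 0.2
push -91 False t 27.08 H [-90.7 -38.4] z 14.0 F(holder) [-1.3  0.4] -0.3 open -0.0
push -86 False t 27.36 H [-86.3 -37.6] z 13.8 F(holder) [-4.6  0.7] 0.1 open -0.1
push -81 True t 27.57 H [-84.8 -36.6] z 12.8 F(holder) [-1.   0.1] 0.0 open 0.1
held t 27.77 H [-85.3 -36. ] z 12.2 F(holder) [-0.3  0.8] -0.4 open -0.0
```

```bash
python3 - <<'E'
from h import *; from plant import *
move_l(H(-95,-38,14),.1); move_l(H(-95,-38,80),.25)
movep(H(-45,-20,170),down(TH)); hold(.15); shot("w7"); say("look")
im,d,K,T=load("w7"); cv2.imwrite("pics/w7c.png",cv2.resize(im[0:330,150:480,::-1],None,fx=1.8,fy=1.8,interpolation=2))
np.save("pics/pad.npy",0)
E
```

```text
look t 29.98 H [-45.3 -20. ] z 169.5 F(holder) [-0.1  0.1] -0.2 open 0.2
```

View pics/w7c.png

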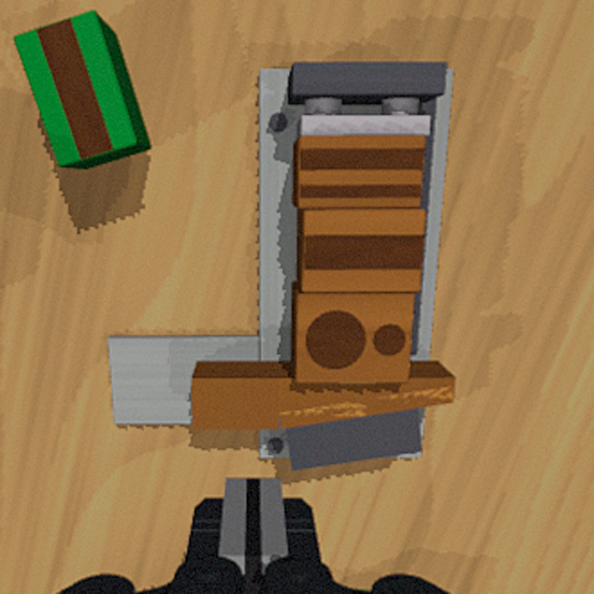

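```bash
python3 - <<'E'
from h import *
for n,c,z in [("w0",316,37.5),("w1",297,37.5),("w2",340,37.5),("w7",353,37.5)]:
    im,d,K,T=load(n); P=cloud(d,K,T); hsv=cv2.cvtColor(im,cv2.COLOR_RGB2HSV)
    g=im[:,c-8:c+9].mean(1).mean(1); s=hsv[:,c-8:c+9,1].mean(1)
    r0,r1={"w0":(95,125),"w1":(70,100),"w2":(85,108),"w7":(55,85)}[n]
    R=np.arange(r0,r1); b=R[(g[r0:r1]>130)]
    print(n,"pad rows",b.min(),b.max(),"y@37.5:",[toH(ray([c,r],.0375,K,T)[0])[1] for r in (b.min()-.5,b.max()+.5)], g[b.max()-1:b.max()+3].round())
im,d,K,T=load("w7")
f=lambda u,v:(150+u/1.8,v/1.8)
for n,p,z in [("cheek face top",(365,95),40),("tail",(192,400),36),("tailflat",(192,378),36),("nose",(455,385),36),("noseflat",(450,378),36),("C low",(350,383),46),("C/A",(350,292),46),("A/B",(350,208),46),("B top",(350,137),46),("stop corner",(290,432),36),("base TL",(260,69),6),("base TR",(452,69),6),("base BL",(260,458),6),("tongue",(108,337),6),("tongue2",(114,424),6)]: print(n,toH(ray(f(*p),z/1000,K,T)[0]))
E
```

```text
w0 pad rows 105 112 y@37.5: [np.float64(79.7), np.float64(72.2)] [160. 153. 100.  80.]
w1 pad rows 77 90 y@37.5: [np.float64(79.4), np.float64(72.0)] [160. 133.  67.  82.]
w2 pad rows 89 97 y@37.5: [np.float64(79.5), np.float64(72.6)] [149. 151. 114.  58.]
w7 pad rows 64 73 y@37.5: [np.float64(84.6), np.float64(78.0)] [151. 149. 117.  94.]
cheek face top [-1.  91.4]
tail [-72.7 -35.8]
tailflat [-72.4 -25.3]
nose [ 46.9 -28.8]
noseflat [ 44.3 -25.4]
C low [ -2.4 -24.6]
C/A [-4.2 15.2]
A/B [-5.8 49.1]
B top [-7.  75.7]
stop corner [-27.6 -51.6]
base TL [-41.6 105.9]
base TR [ 41.8 105.7]
base BL [-41.2 -78.2]
tongue [-116.1  -13.3]
tongue2 [-116.2  -59.1]
```

```bash
python3 -c "
from plant import *
print(job_done(), observe()['time_s'])"
```

```text
the job is handed in; nothing more can be done
the job is handed in; nothing more can be done
```

The row is locked and the job is handed in, with the robot clock at about 30 s of the 64 s allowed.

**What I did:** I slid A so that A and B sat tight on the pad. Then I set C down beside A and closed the row. I laid the wedge on the tongue with its nose in the lane, let go, and pushed it in from behind with shut fingers until it stopped hard at the 16 N limit.

**Last checks** (wrist picture taken after letting go, arm clear):
- **Pad:** it moved about 5 mm back (far top edge from 79.5 to 84.6 mm, near edge from 72 to about 78 mm), which is fully home.
- **Row:** B, A and C are tight in one row, from about y 76 to -25 mm.
- **Wedge:** its centre is at about x -13 mm, with its flat face on C. That is a little deeper than the -20 mm in the description, but it matches 5 mm of pad travel on the 0.16 slope.

**What went wrong or disagreed:**
- **First wedge entry:** it stopped at 6 N, probably because the nose caught C's front corner. I backed off, shifted about 1 mm towards the stop and went in cleanly.
- **Possible slack:** one view suggested up to about 3 mm of slack before driving, but none is left now.
- **Bystanders:** I did not measure them again. No move came near them, and the last picture shows only the one green block by the holder.

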